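Drift the worn bush out of a trolley wheel

TASK

Take the thick-handled drift out of the wooden rack and use it to press the worn brass bush down through the hub of the trolley wheel on the stand, slowly and without forcing (the wheel is clamped off-centre, so feel for the bore), until the bush is completely out of the hub's underside. Then draw the drift out and put it back in its empty hole in the rack, collar down on the wood. Leave the thin punch and everything else on the bench where it is.

Things in the scene. Friction and masses are not known exactly. Their poses are not given: they have to be found in the camera images.
- stand_mid (a point): Middle of the stand, 118 mm above the bench: the height of the hub's flat top face. The hub is a dark steel ring, 48 mm outside, bore 22 mm, underside at 84 mm. The wheel is clamped off-centre: its bore lies 5.5 to 8 mm from this point, in any direction, unmeasured; find it by sight or feel. The bush's top starts 4 to 7 mm below the hub's top face.
- stand: Steel press-out stand fixed to the bench, 170 x 170 mm, on four posts, frame top at 80 mm; origin at the centre of its underside, x and y along its sides. A cream trolley wheel with black tyre, 100 mm across, is clamped on it, axis upright, tyre top at 116 mm, two clamp fingers to 122 mm. More than 40 N between the drift and the wheel, bush or stand cracks the hub.
- bush (a joint): How far the brass bush is pressed down, m: starts at 0 to 0.003; completely out of the hub at 0.030; stops hard on the foot of the receiver at 0.042. It is 21.6 mm across, 28 mm long, with an 8 mm hole. It resists with about 10 N plus 1.2 N for each 10 mm/s of speed, and stays where it is pushed to, held by spring wires under the hub.
- rack: Wooden block 70 x 190 x 70 mm (x, y, z), fixed on the bench, origin at the centre of its underside. Two upright through holes, 26 mm wide with a small chamfer, at x = 0 and y = -45 mm and +45 mm. One holds the drift, the other the thin punch, in either order.
- drift_mid (a point): Middle of the drift's handle (light wood, round, 26 mm thick, 60 mm long). Below it a steel collar, 38 mm across, 6 mm thick, then a steel rod, 18 mm thick, 60 mm long, tapering to 16 mm over its last 2 mm. The point is on the axis, 36 mm above the collar's underside, 96 mm above the tip, 106 mm above the bench in the rack, where the collar rests on the block's top. z up along it. 0.2 to 0.33 kg.
- drift_tip (a point): Bottom end of the drift's rod, on its axis, 96 mm below drift_mid.
- punch_mid (a point): Middle of the handle of the thin punch that stands in the rack's other hole: same lengths, but its handle is only 16 mm in diameter. Not used; leave it.
- jar: amber screw-top jar, 70 mm across, 110 mm tall; origin at its underside. Leave it alone.
- oil: green bottle, 48 mm across, 130 mm tall; origin at its underside. Leave it alone.
- hammer: hammer lying flat; origin at its underside. Leave it alone.
- wrench: wrench lying flat; origin at its underside. Leave it alone.
- new_bush: new brass bush, 22 mm across, 28 mm tall, standing on the bench; origin at its underside. Leave it alone.
- collar: flat steel ring, 40 mm across, 12 mm tall; origin at its underside. Leave it alone.
There are look-alikes about, which are no part of the job. What is shaped like the part that bears drift_mid but orange or turquoise is not meant.

How it is judged:
By the outcome, as a careful person would: the job done as asked, in the order asked, and still so for the second after the job is handed in, with the robot touching nothing.
It also fails if it takes over 72 s, if anything falls off the work surface, if the arm or the gripper's body presses on something with over 40 N, if the wrist force passes 120 N, or if a joint passes its speed limit or range.

ROBOT

A 6-joint arm with a two-finger parallel gripper is mounted at the origin on the work surface. World frame = base frame: x ahead of the robot, y to its left, z up, the work surface at z = 0. Lengths are in m, angles in rad, forces in N, time in s.
With the tool pointing down it reaches from about 0.325 to 0.9 m from the base axis. Payload 3.5 kg.
Tool frame: the origin (TCP) lies at the very end of the fingers, on their centre line; the grasp point (between the pads) lies 19 mm behind it; z points along the fingers, x is the direction in which the jaws open and shut, and the axes are right-handed (so a half turn about z gives the same grasp; the last joint's range is limited). The gripper opens to 85 mm and grips with 20 to 120 N. Pads are 22 mm wide; open, the fingers measure 114 mm over their backs; the gripper's body (76 mm by 85 mm) begins 54 mm behind the grasp point. The pads swing forward as they close: fully open they stand 13 mm farther back than shut.
Start: joints at [1.207, 0.276, -0.026, 1.268, 0, 1.467], TCP at [0.161, 0.604, 0.231] pointing down, gripper open.
Joint ranges: [-3.12, 3.12], [-0.85, 1.88], [-1.08, 1.24], [-1.95, 2.15], [-1.57, 1.53], [-3.14, 3.14]. Speed limits (rad/s): [2.57, 2.57, 3.14, 3.14, 3.14, 3.14].

INTERFACE

Orientations are given as [roll, pitch, yaw] about the fixed x, y, z axes, in that order (R = Rz(yaw) Ry(pitch) Rx(roll)).
In Python, from bench import bot gives the robot as it stands. The module is installed in compiled form; this text tells all that it offers.
- The arm moves only by the shell command python3 -m creep 'ROWS' [FORCE]. ROWS is JSON, a list of rows, each a list of 7 numbers: the finger opening in m, from 0 to 0.0854, then the shift along the tool's x, y, z in m, then the turn, a rotation vector about the tool's x, y, z in rad. In form: [[claw, tx, ty, tz, rx, ry, rz], ...]. A call has exactly 8 rows; each row is the pose to reach, as a shift and turn from the pose measured when the call began, along the tool's axes at that moment; what a row does not reach only later rows make up. A row lasts 1/8 s, in which the tool goes at most 62.5 mm and 10.7 degrees, less where a joint would pass 70% of its speed; a pose out of reach is approached as far as the arm can. A call with a gripper value outside its range is refused whole. The fingers move at their own pace and stop on an object; FORCE is the grip in N (left out, the last holds). Time passes only in rows, so rows that repeat a pose let the fingers close, or fill a call up. It gives the time, the measured TCP pose, the force and the opening at its end, in the units of the state.
- bot.get_obs(): the state, without advancing time (a new reading comes with each control period).
- bot.grab_frame(name): name is "side" or "top"; returns the picture (384x512x3 uint8, red, green, blue); there is no depth.
- bot.calibration(name): a dict with "K" (3x3 intrinsics, pixels), "D" ([k1, k2, p1, p2, k3] as OpenCV has them; the pictures are not rectified), "T" (4x4, takes a point from camera to world coordinates). Camera axes: x right, y down, z forward; pixel columns grow to the right and rows downward; lengths in m; the calibration is good to about 2 mm. A picture is of the moment at which its call begins. calibration takes no time and is no camera call.
- bot.finish_job(): hands the job in, once; it reports no verdict.
Trained networks look in the newest picture that a camera, given by its name, has taken for a name from the list of things; names that differ only in an ending like _2 or _b are one class to them, and where a whole thing is asked for, a point or a joint stands for the part that bears it (a point fixed in the world has none). Each returns a list of dicts, best first, with "conf" (0 to 1); they miss things now and then, are a little off and sometimes report something else, mostly with a low value. They report only what shows in the picture. A call takes as long as a camera call. They do not tell look-alikes from the thing itself.
- bot.look_for(camera, query): "bbox" ([centre column, centre row, width, height] as shares, 0 to 1, of the picture: columns of its width, rows of its height, round what is visible of it).
- bot.masks_of(camera, query): "pixels" (384x512 bool, what is visible of it) and "bbox" ([centre column, centre row, width, height] as shares, 0 to 1, of the picture: columns of its width, rows of its height, round what is visible of it).
- bot.pinpoint(camera, query): "position" ([row, column] as shares, 0 to 1, of the picture: columns of its width, rows of its height: a listed point, or the origin of a listed thing).
The state is a dict: "clock": time; "qpos": joint angles; "joint_velocities": joint speeds; "effort": joint torques, N m; "ee_pos": TCP position; "tcp_rot": TCP orientation; "ft_force": force on the tool from outside, world axes, zero at the start; "moment": the same for the moment, N m; "finger_gap": finger opening in m.
Only numpy, scipy, OpenCV 4.12 (cv2) and the standard library are available. Lean on these libraries where they do the work, as an engineer would, in place of code of your own. Each camera call takes 0.05 s, during which the arm holds its last target.

## Working session

There is one attempt and no reset: what is moved stays moved. The work goes in short steps, Python scripts to look and compute and a shell command to move; the robot and the scene stay as the last step left them, time stands still between calls to the robot, and variables do not carry over. Pictures are saved under pics/ and viewed, and the job is handed in when it is done.

```bash
mkdir -p pics; ls
python3 - <<'E'
from bench import bot
import cv2,numpy as np
o=bot.get_obs()
for k,v in o.items(): print(k,np.round(v,4))
for n in("side","top"):
    f=bot.grab_frame(n); cv2.imwrite(f"pics/{n}0.png",f[:,:,::-1])
    c=bot.calibration(n); print(n,np.round(c["K"],1).tolist(),np.round(c["D"],3).tolist(),np.round(c["T"],3).tolist())
E
```

```text
pics
clock 0.0
qpos [ 1.2066  0.2772 -0.0279  1.268  -0.      1.4674]
joint_velocities [-0.0006 -0.0005 -0.0005 -0.      0.0004  0.0016]
effort [-2.20000e-03 -4.45513e+01  2.95199e+01  1.64000e-02 -1.00000e-04
  0.00000e+00]
ee_pos [0.1609 0.6031 0.2301]
tcp_rot [-3.1414e+00  2.2000e-03  1.3100e+00]
ft_force [ 0.4157  0.1499 -0.1193]
moment [-0.002   0.006  -0.0424]
finger_gap 0.0856
side [[469.9, 0.0, 253.9], [0.0, 469.9, 191.5], [0.0, 0.0, 1.0]] [0.006, 0.0, 0.0, 0.0, 0.0] [[0.84, -0.345, 0.419, 0.068], [-0.542, -0.549, 0.636, -0.751], [0.01, -0.761, -0.648, 0.835], [0.0, 0.0, 0.0, 1.0]]
top [[442.1, 0.0, 254.9], [0.0, 442.1, 190.0], [0.0, 0.0, 1.0]] [-0.018, 0.0, 0.0, 0.0, 0.0] [[-0.0, -0.978, 0.21, 0.352], [-1.0, 0.001, 0.004, -0.033], [-0.004, -0.21, -0.978, 1.144], [0.0, 0.0, 0.0, 1.0]]
```

View pics/side0.png

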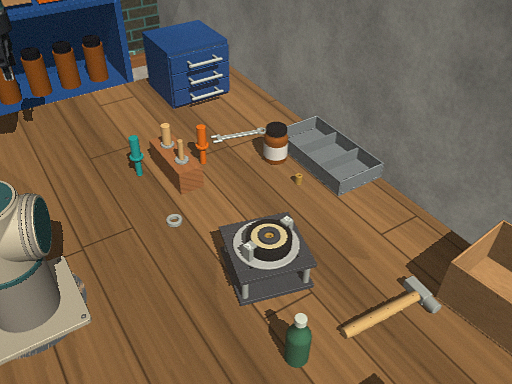

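View pics/top0.png

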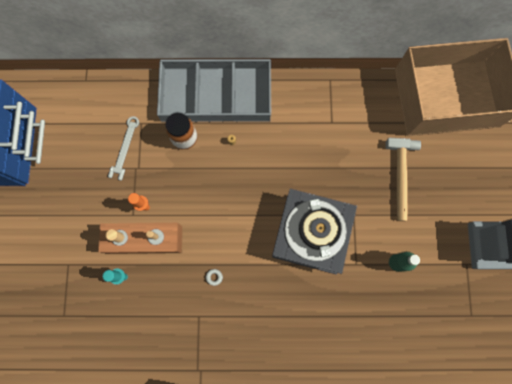

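```bash
cat > h.py <<'E'
from bench import bot
import cv2,numpy as np
from scipy.optimize import least_squares
def ray(cam,u,v):
    c=bot.calibration(cam);K,D,T=[np.array(c[k],float) for k in("K","D","T")]
    p=cv2.undistortPoints(np.array([[[u,v]]],float),K,D)[0,0]
    return T[:3,3],T[:3,:3]@np.array([p[0],p[1],1])
def atz(cam,u,v,z):
    o,d=ray(cam,u,v);return o+d*(z-o[2])/d[2]
def proj(cam,P):
    c=bot.calibration(cam);K,D,T=[np.array(c[k],float) for k in("K","D","T")]
    W=np.linalg.inv(T);r=cv2.Rodrigues(W[:3,:3])[0]
    return cv2.projectPoints(np.atleast_2d(np.array(P,float)),r,W[:3,3],K,D)[0][:,0]
def tri(a,b):
    A=[];y=[]
    for cam,uv in((a[0],a[1]),(b[0],b[1])):
        o,d=ray(cam,*uv);d=d/np.linalg.norm(d);M=np.eye(3)-np.outer(d,d);A.append(M);y.append(M@o)
    A=np.vstack(A);y=np.hstack(y);x=np.linalg.lstsq(A,y,rcond=None)[0];return x,np.linalg.norm(A@x-y)
def crop(cam,u,v,w,name,s=8):
    f=bot.grab_frame(cam)[:,:,::-1];u,v=int(u),int(v)
    c=f[max(0,v-w):v+w,max(0,u-w):u+w];cv2.imwrite("pics/"+name,cv2.resize(c,None,fx=s,fy=s,interpolation=cv2.INTER_CUBIC))
E
python3 - <<'E'
from h import *
for q in("drift_mid","punch_mid","stand_mid","stand","rack","bush","drift_tip"):
    for c in("top","side"):
        r=bot.pinpoint(c,q)
        print(q,c,[(np.round([d["position"][1]*512,d["position"][0]*384],1).tolist(),round(d["conf"],2)) for d in r][:5])
crop("top",135,236,36,"ctop.png",10);crop("side",172,150,36,"cside.png",10)
crop("top",318,230,45,"wtop.png",10);crop("side",266,245,50,"wside.png",8)
print(bot.get_obs()["clock"])
E
```

```text
drift_mid top [([131.9, 202.4], 0.62), ([115.7, 234.7], 0.59), ([110.0, 274.2], 0.49)]
drift_mid side [([167.1, 130.8], 0.63), ([136.1, 146.0], 0.58), ([301.8, 186.0], 0.46)]
punch_mid top [([146.4, 237.2], 0.25)]
punch_mid side [([179.8, 149.3], 0.77)]
stand_mid top [([318.0, 229.1], 0.82)]
stand_mid side [([263.0, 235.4], 0.76), ([239.6, 132.5], 0.63), ([386.0, 315.4], 0.46)]
stand top [([310.0, 233.4], 0.8)]
stand side [([263.0, 267.9], 0.62)]
rack top [([143.9, 238.9], 0.98)]
rack side [([176.6, 171.2], 0.91)]Traceback (most recent call last):
  File "<stdin>", line 4, in <module>
ValueError: it knows: collar, drift_mid, drift_tip, hammer, jar, new_bush, oil, punch_mid, rack, stand, stand_mid, wrench
```

Run:
```python
from h import *
crop("top",135,236,36,"ctop.png",8);crop("side",172,150,36,"cside.png",8)
crop("top",318,230,45,"wtop.png",6);crop("side",266,245,50,"wside.png",6)
print(bot.get_obs()["clock"])
print(tri(("top",(115.7,234.7)),("side",(167.1,130.8))))
print(tri(("top",(318,229.1)),("side",(263,235.4))))
print(tri(("top",(143.9,238.9)),("side",(176.6,171.2))))
```

```text
0.8
(array([0.4667931 , 0.29474292, 0.12023698]), np.float64(0.00079770893230131))
(array([ 0.47660234, -0.17476649,  0.11231731]), np.float64(0.005265155841886898))
(array([0.46764549, 0.25910137, 0.00264396]), np.float64(0.0013747811601245326))
```

View pics/ctop.png

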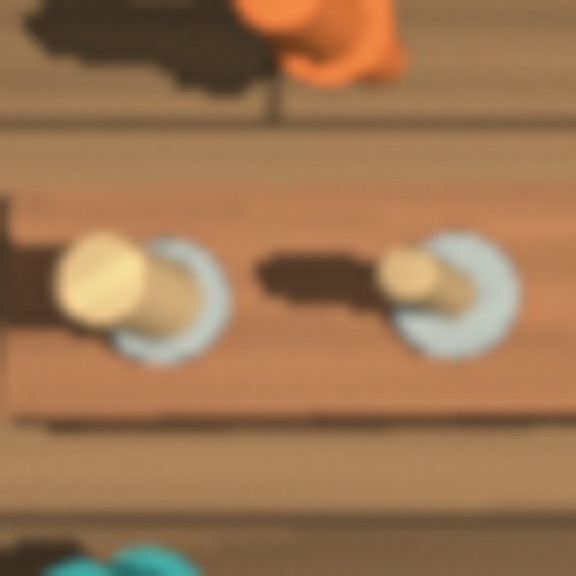

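View pics/cside.png

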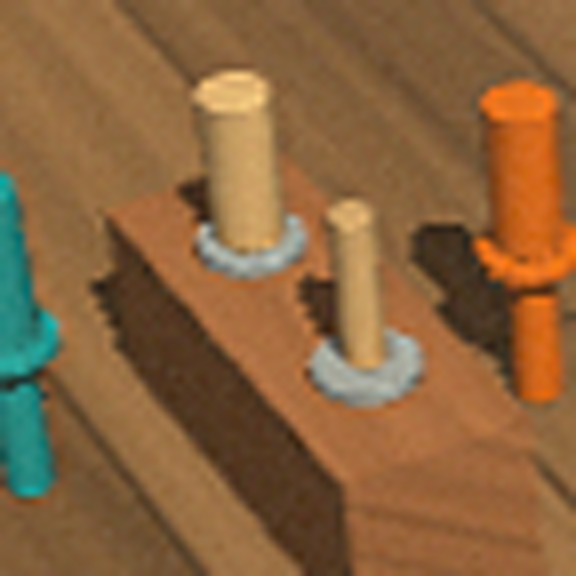

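View pics/wtop.png

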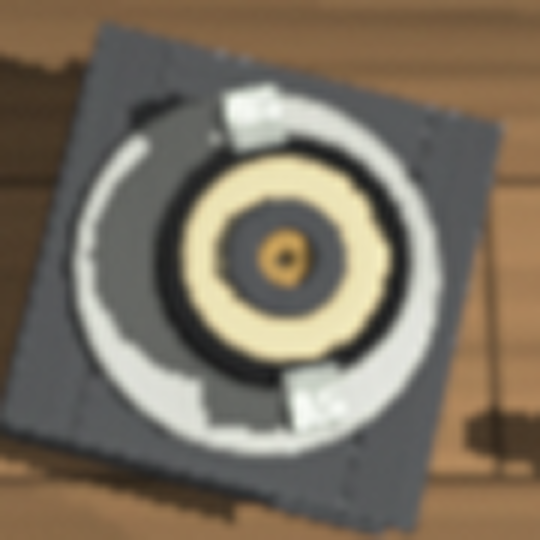

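View pics/wside.png

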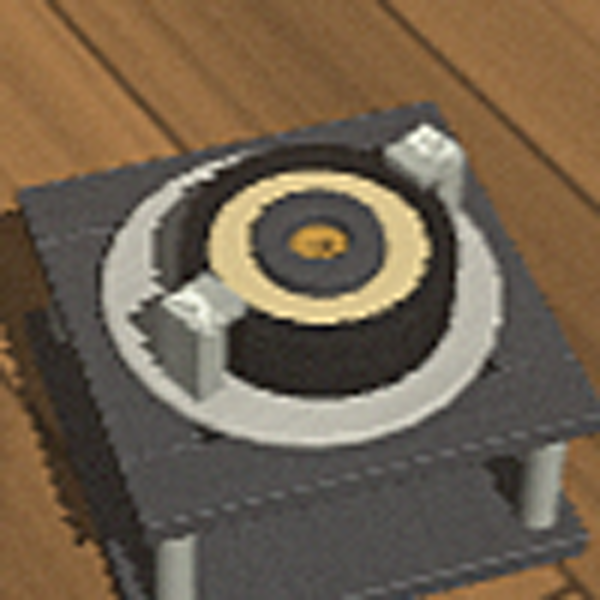

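Run:
```python
from h import *
def fitE(mask,name):
    cs,_=cv2.findContours(mask.astype(np.uint8),cv2.RETR_CCOMP,cv2.CHAIN_APPROX_NONE)
    cs=sorted([c for c in cs if len(c)>12],key=len)[::-1]
    return [cv2.fitEllipse(c) for c in cs[:3]]
F={}
for cam,(u,v) in(("top",(319,229)),("side",(268,238))):
    f=bot.grab_frame(cam);S=6
    w=30;big=cv2.resize(f[v-w:v+w,u-w:u+w],None,fx=S,fy=S,interpolation=cv2.INTER_CUBIC)
    hsv=cv2.cvtColor(big,cv2.COLOR_RGB2HSV);
    m=(hsv[...,2]>140)&(hsv[...,1]>40)&(hsv[...,0]>15)&(hsv[...,0]<35)
    for e in fitE(m,cam):
        c=[(e[0][i]+.5)/S-.5+(u,v)[i]-w for i in(0,1)]
        print(cam,np.round(c,2),np.round(np.array(e[1])/S,1),np.round(atz(cam,*c,0.118),4))
# collar & handle
for cam,c,z in(("top",(168,300),.076),("top",(101,279),.136),("side",(252,247),.076),("side",(233,93),.136),("top",(455,296),.076),("top",(409,274),.136),("side",(365,367),.076),("side",(350,214),.136)):
    o=(99,200) if cam=="top" else (136,114)
    p=[(c[i]+.5)/8-.5+o[i] for i in(0,1)]
    print(cam,np.round(p,1),z,np.round(atz(cam,*p,z),4))
```

```text
top [320.   227.67] [33.4 34.4] [ 0.4826 -0.1804  0.118 ]
top [319.46 227.51] [19.6 21.6] [ 0.483  -0.1791  0.118 ]
top [319.63 227.51] [7.4 9.1] [ 0.483  -0.1795  0.118 ]
side [268.62 235.72] [25.1 36.5] [ 0.4793 -0.1854  0.118 ]
side [268.57 235.11] [18.3 23.3] [ 0.4802 -0.1839  0.118 ]
side [268.61 234.87] [5.  8.9] [ 0.4807 -0.1833  0.118 ]
top [119.6 237.1] 0.076 [0.4655 0.2994 0.076 ]
top [111.2 234.4] 0.136 [0.4651 0.3003 0.136 ]
side [167.1 144.4] 0.076 [0.4624 0.2955 0.076 ]
side [164.7 125.2] 0.136 [0.4648 0.3005 0.136 ]
top [155.4 236.6] 0.076 [0.4667 0.2122 0.076 ]
top [149.7 233.8] 0.136 [0.4665 0.2119 0.136 ]
side [181.2 159.4] 0.076 [0.4646 0.2106 0.076 ]
side [179.3 140.3] 0.136 [0.4664 0.2131 0.136 ]
```

```bash
cat >> h.py <<'E'
from scipy.spatial.transform import Rotation as Rn
def togo(P,yaw=np.pi/2):
    o=bot.get_obs();R=Rn.from_euler("xyz",o["tcp_rot"]);G=Rn.from_euler("xyz",[np.pi,0,yaw])
    print("t",o["clock"],"tcp",np.round(o["ee_pos"],4),np.round(o["tcp_rot"],4),"F",np.round(o["ft_force"],1),"gap",round(float(o["finger_gap"]),4))
    print("shift",np.round(R.inv().apply(np.array(P)-o["ee_pos"]),4),"turn",np.round((R.inv()*G).as_rotvec(),4))
E
python3 -c "
from h import *
togo([.465,.2995,.17])"
```

```text
t 0.9 tcp [0.1612 0.6039 0.2313] [ 3.1416 -0.      1.31  ] F [ 0.9 -0.6  0. ] gap 0.0856
shift [-0.2157  0.372   0.0613] turn [ 0.     -0.     -0.2608]
```

```bash
python3 -m creep '[[0.07,-0.027,0.0465,0.004,0,0,-0.033],[0.07,-0.054,0.093,0.008,0,0,-0.065],[0.07,-0.081,0.1395,0.012,0,0,-0.098],[0.07,-0.108,0.186,0.016,0,0,-0.13],[0.07,-0.135,0.2325,0.025,0,0,-0.163],[0.07,-0.162,0.279,0.035,0,0,-0.195],[0.07,-0.189,0.3255,0.045,0,0,-0.228],[0.07,-0.2157,0.372,0.058,0,0,-0.261]]' 40
python3 - <<'E'
from h import *
togo([.465,.2995,.087])
f=bot.grab_frame("top");g=bot.grab_frame("side")
a=cv2.resize(f[180:290,60:180],None,fx=3.3,fy=3.3,interpolation=2);b=cv2.resize(g[80:200,100:220],None,fx=3.3,fy=3.3,interpolation=2)
h=min(a.shape[0],b.shape[0]);cv2.imwrite("pics/p1.png",np.hstack([a[:h],b[:h]])[:,:,::-1])
E
```

```text
clock: 1.9
ee_pos: [0.4665, 0.2984, 0.1736]
tcp_rot: [3.14, -0.001, 1.572]
ft_force: [-0.4, 1.3, -0.2]
finger_gap: 0.0698
t 1.9 tcp [0.4665 0.2984 0.1736] [ 3.1402e+00 -8.0000e-04  1.5721e+00] F [-0.4  1.3 -0.2] gap 0.0698
shift [ 0.0011 -0.0016  0.0866] turn [ 0.0014 -0.0008  0.0013]
```

View pics/p1.png

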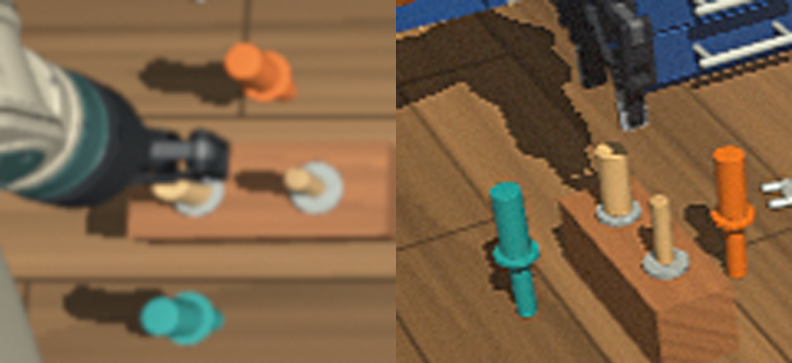

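Fingers straddle the thick light-wood handle (left hole, top crop ~(180,190)); orange and turquoise look-alikes stand clear. Descending.

```bash
python3 -m creep '[[0.07,0.001,-0.0016,0.012,0,0,0],[0.07,0.001,-0.0016,0.025,0,0,0],[0.07,0.001,-0.0016,0.038,0,0,0],[0.07,0.001,-0.0016,0.051,0,0,0],[0.07,0.001,-0.0016,0.064,0,0,0],[0.07,0.001,-0.0016,0.075,0,0,0],[0.07,0.001,-0.0016,0.083,0,0,0],[0.07,0.001,-0.0016,0.085,0,0,0]]' 40
python3 - <<'E'
from h import *
togo([.465,.2995,.087])
crop("side",172,130,36,"p2.png",8)
E
```

```text
clock: 3.0
ee_pos: [0.4657, 0.2967, 0.0864]
tcp_rot: [-3.141, 0.002, 1.565]
ft_force: [0.1, 0.9, 0.1]
finger_gap: 0.0699
t 3.0 tcp [0.4657 0.2967 0.0864] [-3.1407e+00  2.3000e-03  1.5652e+00] F [0.1 0.9 0.1] gap 0.0699
shift [ 0.0028 -0.0007 -0.0006] turn [-0.0009  0.0023 -0.0056]
```

View pics/p2.png

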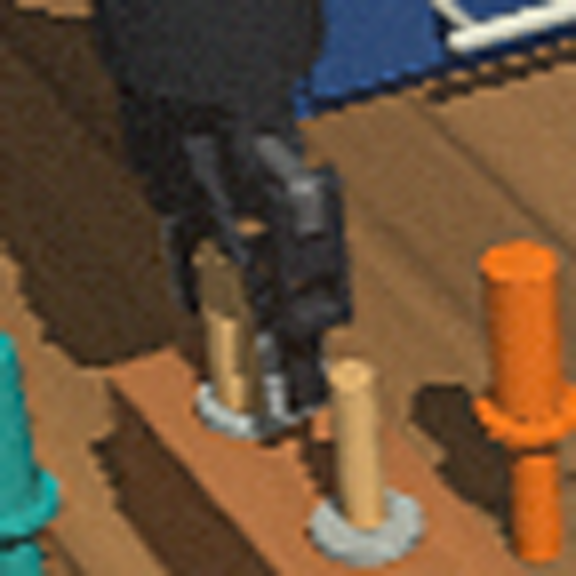

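```bash
python3 -m creep '[[0.04,0.002,0,0,0,0,0],[0.03,0.002,0,0,0,0,0],[0.02,0.002,0,0,0,0,0],[0.02,0.002,0,0,0,0,0],[0.02,0.002,0,0,0,0,0],[0.02,0.002,0,0,0,0,0],[0.02,0.002,0,0,0,0,0],[0.02,0.002,0,0,0,0,0]]' 70
python3 - <<'E'
from h import *
togo([.465,.2995,.18])
E
```

```text
clock: 4.05
ee_pos: [0.4665, 0.2992, 0.0873]
tcp_rot: [3.141, 0.001, 1.565]
ft_force: [-0.5, 1.2, 5.6]
finger_gap: 0.0246
t 4.05 tcp [0.4665 0.2992 0.0873] [3.1410e+00 1.0000e-03 1.5652e+00] F [-0.5  1.2  5.6] gap 0.0246
shift [ 0.0002 -0.0014 -0.0927] turn [ 0.0006  0.001  -0.0056]
```

```bash
python3 -m creep '[[0.015,0,0,-0.008,0,0,0],[0.015,0,0,-0.022,0,0,0],[0.015,0,0,-0.040,0,0,0],[0.015,0,0,-0.060,0,0,0],[0.015,0,0,-0.080,0,0,0],[0.015,0,0,-0.100,0,0,0],[0.015,0,0,-0.120,0,0,0],[0.015,0,0,-0.140,0,0,0]]' 70
python3 - <<'E'
from h import *
togo([.482,-.1815,.23])
crop("side",172,110,45,"p3.png",8)
E
```

```text
clock: 5.05
ee_pos: [0.4663, 0.2992, 0.2291]
tcp_rot: [3.14, 0.001, 1.565]
ft_force: [0.9, -0.3, -3.2]
finger_gap: 0.0249
t 5.05 tcp [0.4663 0.2992 0.2291] [3.1403e+00 1.0000e-03 1.5651e+00] F [ 0.9 -0.3 -3.2] gap 0.0249
shift [-0.4806  0.0184 -0.0005] turn [ 0.0013  0.001  -0.0057]
```

View pics/p3.png

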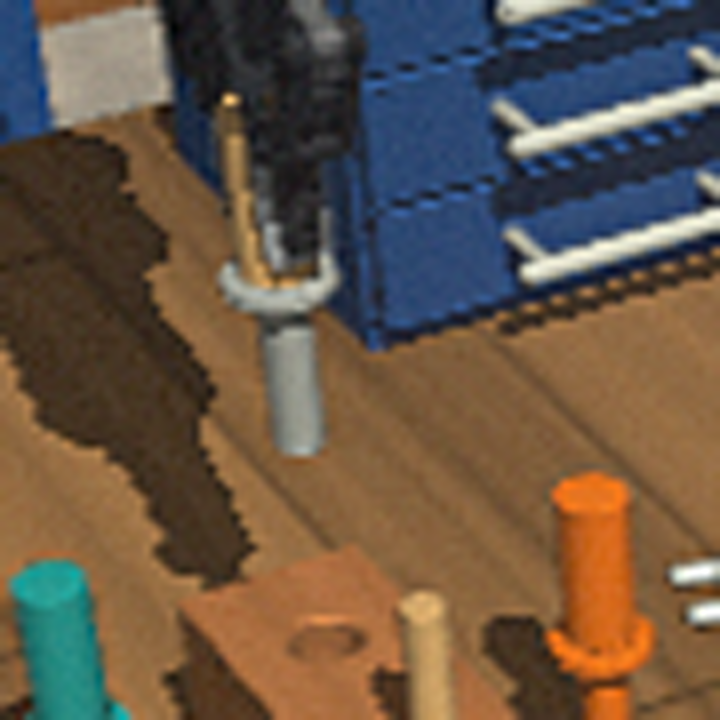

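```bash
python3 -m creep '[[0.015,-0.02,0,0,0,0,0],[0.015,-0.06,0.002,0,0,0,0],[0.015,-0.11,0.004,0,0,0,0],[0.015,-0.165,0.006,0,0,0,0],[0.015,-0.22,0.008,0,0,0,0],[0.015,-0.275,0.010,0,0,0,0],[0.015,-0.33,0.012,0,0,0,0],[0.015,-0.375,0.014,0,0,0,0]]'
python3 - <<'E'
from h import *
togo([.482,-.1815,.22])
E
```

```text
clock: 6.1
ee_pos: [0.4783, -0.0777, 0.2313]
tcp_rot: [3.137, -0.001, 1.564]
ft_force: [1.1, -0.5, -3.1]
finger_gap: 0.0246
t 6.1 tcp [ 0.4783 -0.0777  0.2313] [ 3.1370e+00 -9.0000e-04  1.5635e+00] F [ 1.1 -0.5 -3.1] gap 0.0246
shift [-0.1038  0.0044  0.0112] turn [ 0.0046 -0.0009 -0.0073]
```

```bash
python3 -m creep '[[0.015,-0.025,0.001,0,0.004,0,-0.007],[0.015,-0.05,0.002,0,0.004,0,-0.007],[0.015,-0.075,0.003,0.005,0.004,0,-0.007],[0.015,-0.095,0.004,0.01,0.004,0,-0.007],[0.015,-0.104,0.004,0.015,0.004,0,-0.007],[0.015,-0.104,0.004,0.02,0.004,0,-0.007],[0.015,-0.104,0.004,0.024,0.004,0,-0.007],[0.015,-0.104,0.004,0.025,0.004,0,-0.007]]'
python3 - <<'E'
from h import *
togo([.482,-.1815,.205])
crop("side",268,225,36,"s4.png",8)
crop("top",318,230,36,"t4.png",8)
E
```

```text
clock: 7.1
ee_pos: [0.4814, -0.1808, 0.2058]
tcp_rot: [-3.142, -0.001, 1.572]
ft_force: [-0.2, 0.5, -3.0]
finger_gap: 0.0246
t 7.1 tcp [ 0.4814 -0.1808  0.2058] [-3.1415e+00 -1.5000e-03  1.5716e+00] F [-0.2  0.5 -3. ] gap 0.0246
shift [-0.0007  0.0006  0.0008] turn [-0.0001 -0.0015  0.0008]
```

View pics/s4.png

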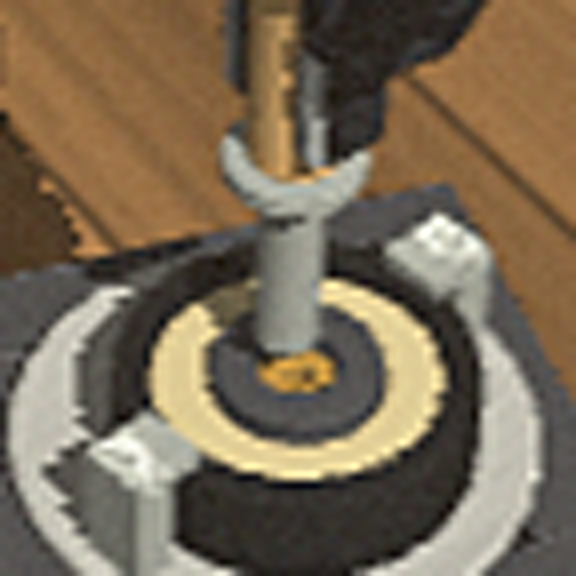

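View pics/t4.png

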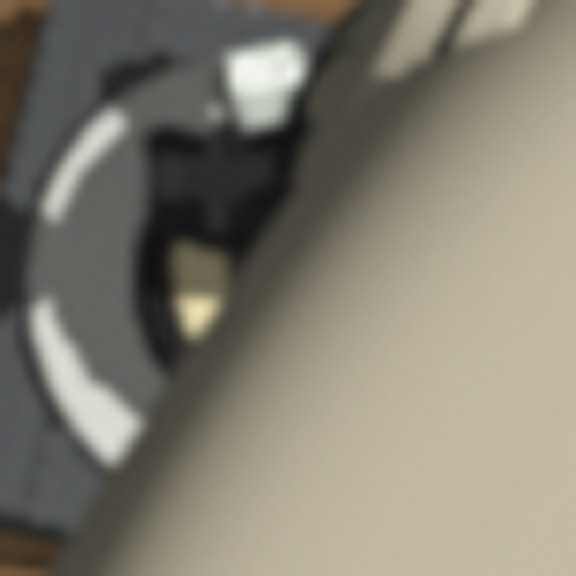

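Run:
```python
from h import *
P=np.array([.4814,-.1808,.1288])
def cp(q): return (q-np.array([268-36,225-36])+.5)*8-.5
print("tip pred",cp(proj("side",P))); print("collar und pred",cp(proj("side",P+[0,0,.06])))
for B in([.482,-.1815,.118],[.483,-.1793,.118],[.4802,-.1839,.118]):print(B,cp(proj("side",B)))
th=np.linspace(0,2*np.pi,100)
def ov(img,c,r,z,col):
    pts=cp(proj("side",[[c[0]+r*np.cos(t),c[1]+r*np.sin(t),z] for t in th]))
    cv2.polylines(img,[np.round(pts).astype(int)],True,col,1)
im=cv2.imread("pics/s4.png")
ov(im,P,.008,.1288,(0,0,255));ov(im,P,.009,.1308,(0,255,255));ov(im,P,.019,.1888,(0,255,0));ov(im,P,.009,.1888,(0,255,0))
ov(im,[.4802,-.1839],.024,.118,(255,0,0));ov(im,[.4802,-.1839],.011,.118,(255,0,255))
cv2.imwrite("pics/s4o.png",im)
```

```text
tip pred [[294.49518601 334.93972008]]
collar und pred [[301.6652066  167.62884482]]
[0.482, -0.1815, 0.118] [[296.60909345 364.40814436]]
[0.483, -0.1793, 0.118] [[295.06914917 357.96206967]]
[0.4802, -0.1839, 0.118] [[296.08617675 372.49249346]]
```

View pics/s4o.png

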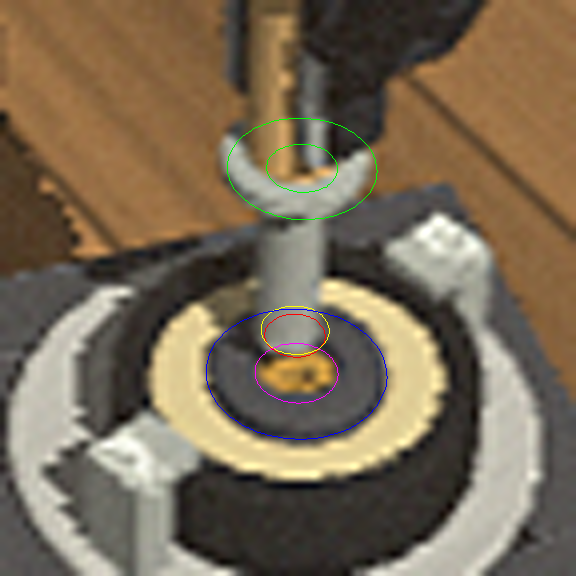

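```bash
python3 -m creep '[[0.015,-0.002,-0.0005,0,0,0,0],[0.015,-0.004,-0.001,0,0,0,0],[0.015,-0.004,-0.001,0.002,0,0,0],[0.015,-0.004,-0.001,0.004,0,0,0],[0.015,-0.004,-0.001,0.006,0,0,0],[0.015,-0.004,-0.001,0.008,0,0,0],[0.015,-0.004,-0.001,0.008,0,0,0],[0.015,-0.004,-0.001,0.008,0,0,0]]'
cat >> h.py <<'E'
def ovl(name,tcp,hub=(.4802,-.1839)):
    w=36;u,v=268,225;S=8
    f=bot.grab_frame("side")[:,:,::-1];im=cv2.resize(f[v-w:v+w,u-w:u+w],None,fx=S,fy=S,interpolation=cv2.INTER_CUBIC)
    th=np.linspace(0,2*np.pi,100)
    def ov(c,r,z,col):
        p=(proj("side",[[c[0]+r*np.cos(t),c[1]+r*np.sin(t),z] for t in th])-np.array([u-w,v-w])+.5)*S-.5
        cv2.polylines(im,[np.round(p).astype(int)],True,col,1)
    z=tcp[2]-.0773
    ov(tcp,.008,z,(0,0,255));ov(tcp,.009,z+.002,(0,255,255));ov(tcp,.019,z+.06,(0,255,0))
    ov(hub,.024,.118,(255,0,0));ov(hub,.011,.118,(255,0,255))
    cv2.imwrite("pics/"+name,im)
E
python3 - <<'E'
from h import *
togo([.4805,-.1847,.197])
ovl("s5.png",bot.get_obs()["ee_pos"])
E
```

```text
clock: 8.2
ee_pos: [0.4806, -0.1851, 0.1982]
tcp_rot: [3.141, -0.001, 1.571]
ft_force: [0.5, 0.6, -2.0]
finger_gap: 0.0244
t 8.2 tcp [ 0.4806 -0.1851  0.1982] [ 3.1411e+00 -1.0000e-03  1.5714e+00] F [ 0.5  0.6 -2. ] gap 0.0244
shift [ 0.0004 -0.0001  0.0012] turn [ 0.0005 -0.001   0.0006]
```

View pics/s5.png

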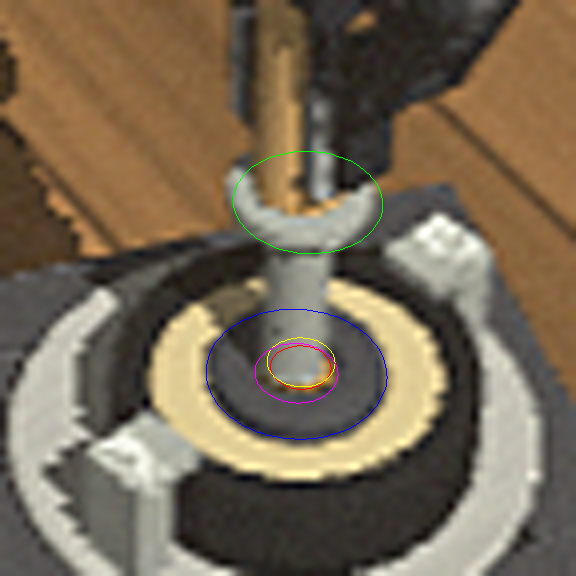

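```bash
python3 -m creep '[[0.015,0,0.0002,0.001,0,0,0],[0.015,0,0.0002,0.002,0,0,0],[0.015,0,0.0002,0.0027,0,0,0],[0.015,0,0.0002,0.0033,0,0,0],[0.015,0,0.0002,0.0039,0,0,0],[0.015,0,0.0002,0.0044,0,0,0],[0.015,0,0.0002,0.0048,0,0,0],[0.015,0,0.0002,0.005,0,0,0]]'
python3 - <<'E'
from h import *
for i in range(3): togo([.4805,-.1847,.19])
ovl("s6.png",bot.get_obs()["ee_pos"])
E
```

```text
clock: 9.25
ee_pos: [0.4814, -0.1852, 0.195]
tcp_rot: [3.139, -0.001, 1.572]
ft_force: [-2.2, 2.1, 9.1]
finger_gap: 0.0244
t 9.25 tcp [ 0.4814 -0.1852  0.195 ] [ 3.1394e+00 -6.0000e-04  1.5715e+00] F [-2.2  2.1  9.1] gap 0.0244
shift [ 0.0005 -0.0009  0.005 ] turn [ 0.0022 -0.0006  0.0007]
t 9.25 tcp [ 0.4814 -0.1852  0.195 ] [ 3.1394e+00 -6.0000e-04  1.5715e+00] F [-2.2  2.1  9.1] gap 0.0244
shift [ 0.0005 -0.0009  0.005 ] turn [ 0.0022 -0.0006  0.0007]
t 9.25 tcp [ 0.4814 -0.1852  0.195 ] [ 3.1394e+00 -6.0000e-04  1.5715e+00] F [-2.2  2.1  9.1] gap 0.0244
shift [ 0.0005 -0.0009  0.005 ] turn [ 0.0022 -0.0006  0.0007]
```

View pics/s6.png

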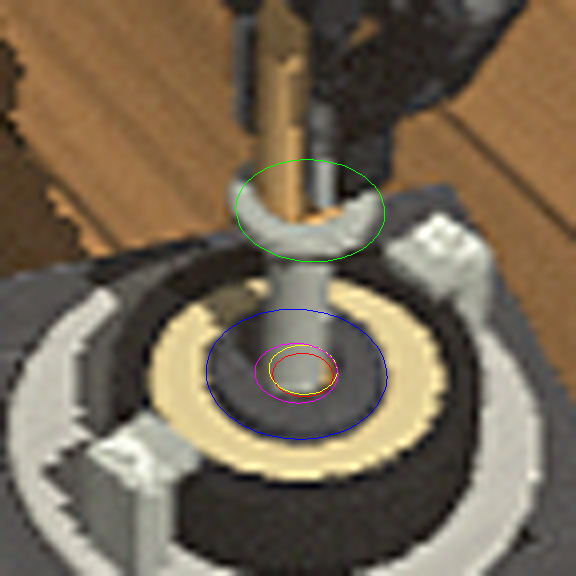

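```bash
python3 -c "
from h import *
o=bot.get_obs();print(o['moment'],o['ft_force'])"
python3 -m creep '[[0.015,0,0,-0.002,0,0,0],[0.015,0,0,-0.002,0,0,0],[0.015,-0.0006,-0.0009,-0.002,0,0,0],[0.015,-0.0012,-0.0018,-0.002,0,0,0],[0.015,-0.0012,-0.0018,-0.002,0,0,0],[0.015,-0.0012,-0.0018,-0.0015,0,0,0],[0.015,-0.0012,-0.0018,-0.001,0,0,0],[0.015,-0.0012,-0.0018,-0.001,0,0,0]]'
python3 - <<'E'
from h import *
togo([.4805,-.1847,.19]);print(bot.get_obs()["moment"])
ovl("s7.png",bot.get_obs()["ee_pos"])
E
```

```text
[ 0.46891508  0.71056656 -0.03851783] [-2.24720341  2.04311626  8.73538611]
clock: 10.3
ee_pos: [0.4796, -0.1863, 0.1959]
tcp_rot: [3.139, -0.001, 1.572]
ft_force: [-0.0, 0.2, -3.3]
finger_gap: 0.0245
t 10.3 tcp [ 0.4796 -0.1863  0.1959] [ 3.1395e+00 -6.0000e-04  1.5716e+00] F [-0.   0.2 -3.3] gap 0.0245
shift [0.0016 0.0009 0.0059] turn [ 0.0021 -0.0006  0.0008]
[-0.01668005 -0.01225306 -0.01450662]
```

View pics/s7.png

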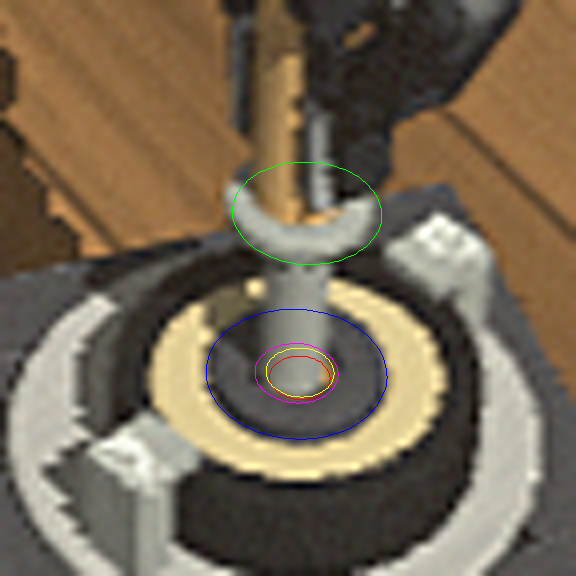

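```bash
python3 -m creep '[[0.015,0,0,0.0005,0,0,0],[0.015,0,0,0.001,0,0,0],[0.015,0,0,0.0015,0,0,0],[0.015,0,0,0.002,0,0,0],[0.015,0,0,0.0025,0,0,0],[0.015,0,0,0.003,0,0,0],[0.015,0,0,0.0033,0,0,0],[0.015,0,0,0.0035,0,0,0]]'
python3 - <<'E'
from h import *
togo([.4796,-.1863,.19]);print(bot.get_obs()["moment"])
ovl("s8.png",bot.get_obs()["ee_pos"])
E
```

```text
clock: 11.35
ee_pos: [0.4804, -0.1864, 0.1951]
tcp_rot: [3.137, 0.0, 1.572]
ft_force: [-2.4, 3.1, 11.6]
finger_gap: 0.0243
t 11.35 tcp [ 0.4804 -0.1864  0.1951] [3.1371 0.     1.5717] F [-2.4  3.1 11.6] gap 0.0243
shift [ 0.0001 -0.0008  0.005 ] turn [0.0045 0.     0.0009]
[ 0.71622607  0.94307304 -0.04349016]
```

View pics/s8.png

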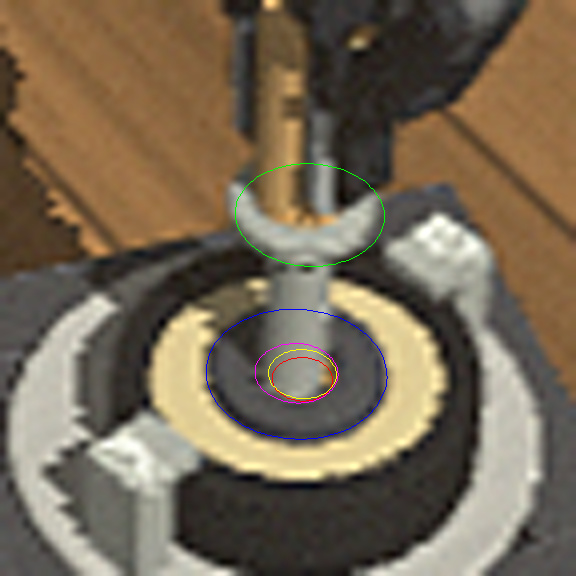

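```bash
python3 -m creep '[[0.015,0,0,-0.002,0,0,0],[0.015,0,0,-0.003,0,0,0],[0.015,0,0,-0.004,0,0,0],[0.015,0,0,-0.005,0,0,0],[0.015,0,0,-0.005,0,0,0],[0.015,0,0,-0.005,0,0,0],[0.015,0,0,-0.005,0,0,0],[0.015,0,0,-0.005,0,0,0]]'
python3 - <<'E'
from h import *
th=np.linspace(0,2*np.pi,200)
out=[]
for cam,u,v,hub in(("side",268,236,(.4802,-.1839)),("top",319,228,(.483,-.1793))):
    f=cv2.imread(f"pics/{cam}0.png");w=16;S=24
    im=cv2.resize(f[v-w:v+w,u-w:u+w],None,fx=S,fy=S,interpolation=cv2.INTER_NEAREST)
    im=im[:, :]
    im2=cv2.resize(im,(400,400),interpolation=cv2.INTER_NEAREST);k=400/(2*w)
    for r,col in((.024,(255,0,0)),(.011,(255,0,255))):
        p=(proj(cam,[[hub[0]+r*np.cos(t),hub[1]+r*np.sin(t),.118] for t in th])-[u-w,v-w]+.5)*k
        cv2.polylines(im2,[np.round(p).astype(int)],True,col,1)
    out.append(im2)
cv2.imwrite("pics/z.png",np.hstack(out))
E
```

```text
clock: 12.4
ee_pos: [0.4803, -0.1864, 0.2001]
tcp_rot: [3.137, 0.0, 1.572]
ft_force: [-0.9, 0.9, -2.1]
finger_gap: 0.0246
```

View pics/z.png

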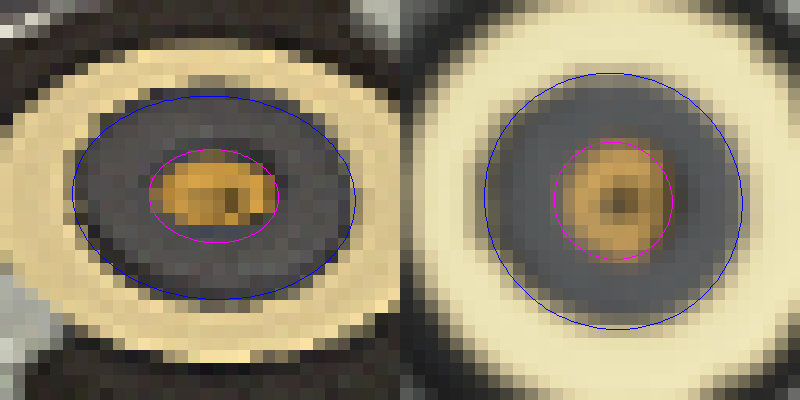

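```bash
python3 -m creep '[[0.015,0.0022,0.001,0,0,0,0],[0.015,0.0044,0.0021,0,0,0,0],[0.015,0.0044,0.0021,0.0015,0,0,0],[0.015,0.0044,0.0021,0.003,0,0,0],[0.015,0.0044,0.0021,0.004,0,0,0],[0.015,0.0044,0.0021,0.005,0,0,0],[0.015,0.0044,0.0021,0.006,0,0,0],[0.015,0.0044,0.0021,0.0068,0,0,0]]'
python3 - <<'E'
from h import *
togo([.4824,-.182,.19])
ovl("s9.png",bot.get_obs()["ee_pos"],(.482,-.1812))
E
```

```text
clock: 13.4
ee_pos: [0.4824, -0.1821, 0.1932]
tcp_rot: [3.137, 0.0, 1.572]
ft_force: [0.7, 0.4, -2.2]
finger_gap: 0.0244
t 13.4 tcp [ 0.4824 -0.1821  0.1932] [3.1371e+00 1.0000e-04 1.5717e+00] F [ 0.7  0.4 -2.2] gap 0.0244
shift [ 0.0001 -0.0001  0.0032] turn [0.0045 0.0001 0.0009]
```

View pics/s9.png

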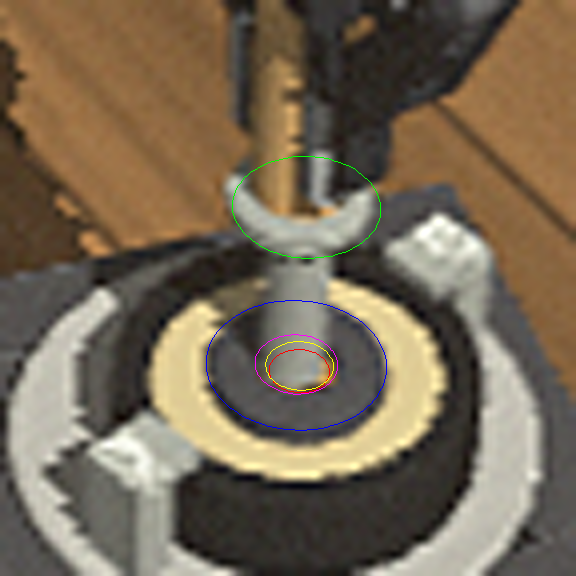

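No contact below hub-top height: the tip is in the bore. Continuing slowly.

```bash
python3 -m creep '[[0.015,0,0,0.0006,0.002,0,0],[0.015,0,0,0.0012,0.004,0,0],[0.015,0,0,0.0018,0.004,0,0],[0.015,0,0,0.0024,0.004,0,0],[0.015,0,0,0.003,0.004,0,0],[0.015,0,0,0.0036,0.004,0,0],[0.015,0,0,0.0042,0.004,0,0],[0.015,0,0,0.0048,0.004,0,0]]'; python3 -c "
from h import *
togo([.4824,-.182,.19])"
```

```text
clock: 14.45
ee_pos: [0.4828, -0.1821, 0.1899]
tcp_rot: [3.14, 0.0, 1.572]
ft_force: [-2.6, 1.7, 7.7]
finger_gap: 0.0241
t 14.45 tcp [ 0.4828 -0.1821  0.1899] [3.1399e+00 4.0000e-04 1.5718e+00] F [-2.6  1.7  7.7] gap 0.0241
shift [ 0.0001 -0.0004 -0.0001] turn [0.0017 0.0004 0.001 ]
```

```bash
python3 -m creep '[[0.015,0,0,0.0025,0,0,0],[0.015,0,0,0.0035,0,0,0],[0.015,0,0,0.0045,0,0,0],[0.015,0,0,0.0055,0,0,0],[0.015,0,0,0.0065,0,0,0],[0.015,0,0,0.0075,0,0,0],[0.015,0,0,0.0085,0,0,0],[0.015,0,0,0.0095,0,0,0]]'; python3 -c "
from h import *
togo([.4824,-.182,.157]);print(bot.get_obs()['moment'])"
```

```text
clock: 15.45
ee_pos: [0.483, -0.1821, 0.1819]
tcp_rot: [3.139, 0.001, 1.572]
ft_force: [-3.0, 1.9, 7.4]
finger_gap: 0.0248
t 15.45 tcp [ 0.483  -0.1821  0.1819] [3.1392e+00 6.0000e-04 1.5719e+00] F [-3.   1.9  7.4] gap 0.0248
shift [ 0.0001 -0.0006  0.0249] turn [0.0023 0.0006 0.0011]
[0.53325328 0.85225134 0.01088781]
```

```bash
python3 -m creep '[[0.015,0,-0.0003,0.003,0,0,0],[0.015,0,-0.0006,0.0043,0,0,0],[0.015,0,-0.0006,0.0056,0,0,0],[0.015,0,-0.0006,0.0069,0,0,0],[0.015,0,-0.0006,0.0082,0,0,0],[0.015,0,-0.0006,0.0095,0,0,0],[0.015,0,-0.0006,0.0108,0,0,0],[0.015,0,-0.0006,0.012,0,0,0]]'; python3 -c "
from h import *
togo([.4824,-.182,.157]);ovl('s10.png',bot.get_obs()['ee_pos'],(.482,-.1812))"
```

```text
clock: 16.45
ee_pos: [0.4828, -0.1821, 0.1716]
tcp_rot: [3.138, 0.001, 1.572]
ft_force: [-2.4, 2.8, 7.7]
finger_gap: 0.0247
t 16.45 tcp [ 0.4828 -0.1821  0.1716] [3.138e+00 8.000e-04 1.572e+00] F [-2.4  2.8  7.7] gap 0.0247
shift [ 0.0001 -0.0004  0.0146] turn [0.0036 0.0008 0.0012]
```

View pics/s10.png

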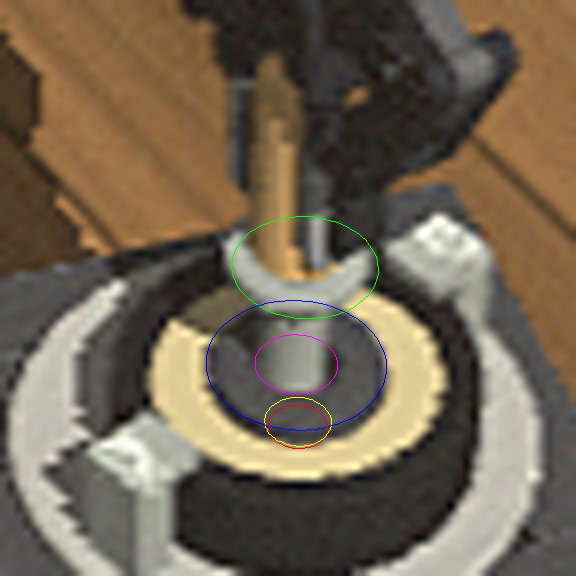

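```bash
python3 -m creep '[[0.015,0,-0.0003,0.003,0,0,0],[0.015,0,-0.0004,0.0043,0.002,0,0],[0.015,0,-0.0004,0.0056,0.002,0,0],[0.015,0,-0.0004,0.0069,0.002,0,0],[0.015,0,-0.0004,0.0082,0.002,0,0],[0.015,0,-0.0004,0.0095,0.002,0,0],[0.015,0,-0.0004,0.0108,0.002,0,0],[0.015,0,-0.0004,0.012,0.002,0,0]]' 100; python3 -c "
from h import *
togo([.4824,-.182,.153])"
```

```text
clock: 17.5
ee_pos: [0.4828, -0.1821, 0.161]
tcp_rot: [3.139, 0.001, 1.572]
ft_force: [-2.0, 2.2, 8.5]
finger_gap: 0.0243
t 17.5 tcp [ 0.4828 -0.1821  0.161 ] [3.1389e+00 1.0000e-03 1.5721e+00] F [-2.   2.2  8.5] gap 0.0243
shift [ 0.0001 -0.0004  0.008 ] turn [0.0027 0.001  0.0013]
```

```bash
python3 -m creep '[[0.015,0,-0.0003,0.003,0,0,0],[0.015,0,-0.0004,0.0042,0.002,0,0],[0.015,0,-0.0004,0.0054,0.002,0,0],[0.015,0,-0.0004,0.0066,0.002,0,0],[0.015,0,-0.0004,0.0078,0.002,0,0],[0.015,0,-0.0004,0.0088,0.002,0,0],[0.015,0,-0.0004,0.0094,0.002,0,0],[0.015,0,-0.0004,0.0096,0.002,0,0]]' 100; python3 -c "
from h import *
togo([.4824,-.182,.153]);ovl('s11.png',bot.get_obs()['ee_pos'],(.482,-.1812))
crop('side',268,270,36,'s11b.png',8)"
```

```text
clock: 18.5
ee_pos: [0.4828, -0.182, 0.1528]
tcp_rot: [3.14, 0.001, 1.572]
ft_force: [-2.0, 1.4, 7.1]
finger_gap: 0.0241
t 18.5 tcp [ 0.4828 -0.182   0.1528] [3.1397e+00 1.1000e-03 1.5722e+00] F [-2.   1.4  7.1] gap 0.0241
shift [ 0.0001 -0.0004 -0.0002] turn [0.0019 0.0011 0.0014]
```

View pics/s11.png

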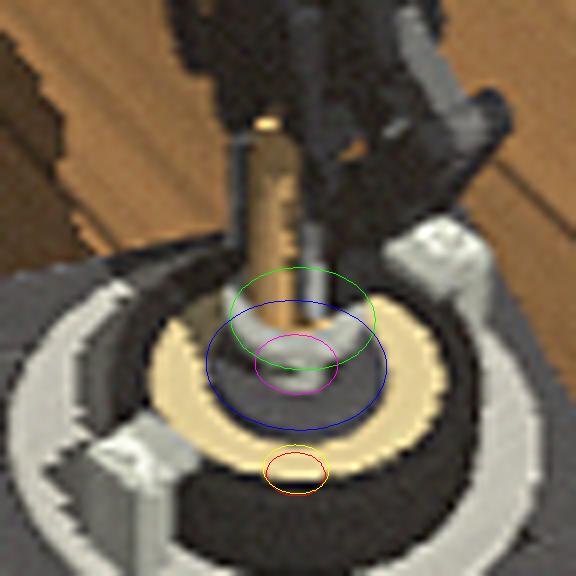

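View pics/s11b.png

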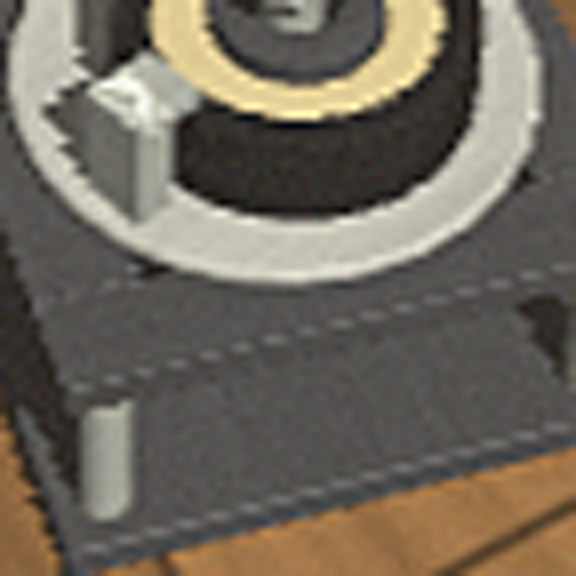

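```bash
python3 -m creep '[[0.015,0,0,-0.004,0,0,0],[0.015,0,0,-0.010,0,0,0],[0.015,0,0,-0.018,0,0,0],[0.015,0,0,-0.028,0,0,0],[0.015,0,0,-0.040,0,0,0],[0.015,0,0,-0.053,0,0,0],[0.015,0,0,-0.066,0,0,0],[0.015,0,0,-0.078,0,0,0]]' 100; python3 -c "
from h import *
togo([.4665,.2992,.235]);ovl('s12.png',bot.get_obs()['ee_pos'],(.482,-.1812))"
```

```text
clock: 19.6
ee_pos: [0.4828, -0.1821, 0.2319]
tcp_rot: [3.139, 0.001, 1.572]
ft_force: [0.9, -0.5, -2.1]
finger_gap: 0.0242
t 19.6 tcp [ 0.4828 -0.1821  0.2319] [3.1392e+00 1.4000e-03 1.5722e+00] F [ 0.9 -0.5 -2.1] gap 0.0242
shift [ 0.4813 -0.0156 -0.0038] turn [0.0024 0.0014 0.0014]
```

View pics/s12.png

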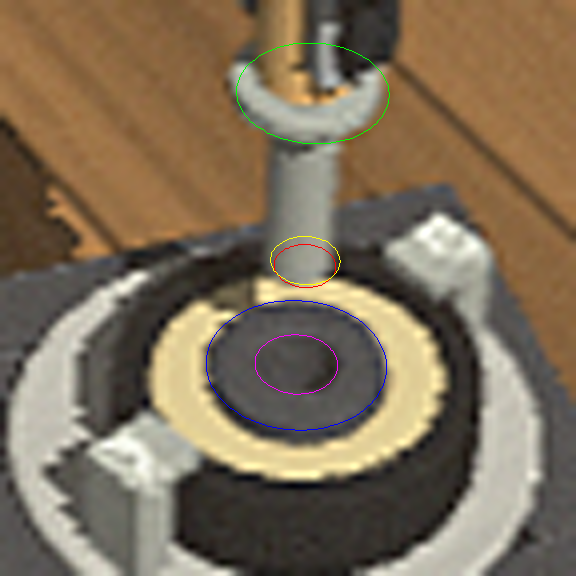

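Bore (≈(297,365) in the crop) is dark/empty and the drift hangs straight. Returning to the rack.

```bash
python3 -m creep '[[0.015,0.02,0,0,0.002,0,0],[0.015,0.06,-0.002,0,0.002,0,0],[0.015,0.11,-0.004,0,0.002,0,0],[0.015,0.165,-0.006,-0.001,0.002,0,0],[0.015,0.22,-0.008,-0.002,0.002,0,0],[0.015,0.275,-0.010,-0.003,0.002,0,0],[0.015,0.33,-0.012,-0.004,0.002,0,0],[0.015,0.375,-0.014,-0.004,0.002,0,0]]'
python3 - <<'E'
from h import *
togo([.4665,.2992,.235])
crop("top",319,230,36,"t13.png",8)
E
```

```text
clock: 20.65
ee_pos: [0.4677, 0.1953, 0.2363]
tcp_rot: [3.14, 0.002, 1.574]
ft_force: [0.9, -0.3, -2.8]
finger_gap: 0.0239
t 20.65 tcp [0.4677 0.1953 0.2363] [3.1396e+00 2.3000e-03 1.5740e+00] F [ 0.9 -0.3 -2.8] gap 0.0239
shift [ 0.1039 -0.0009  0.001 ] turn [0.002  0.0023 0.0032]
```

View pics/t13.png

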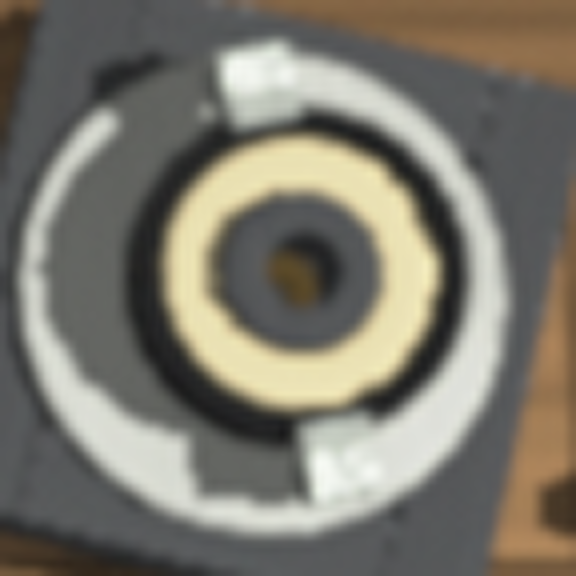

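```bash
python3 -m creep '[[0.015,0.03,0,0,0.002,0.001,0.002],[0.015,0.06,-0.001,0,0.002,0.002,0.003],[0.015,0.085,-0.001,0,0.002,0.002,0.003],[0.015,0.1,-0.001,0,0.002,0.002,0.003],[0.015,0.104,-0.001,0.01,0.002,0.002,0.003],[0.015,0.104,-0.001,0.03,0.002,0.002,0.003],[0.015,0.104,-0.001,0.055,0.002,0.002,0.003],[0.015,0.104,-0.001,0.075,0.002,0.002,0.003]]'
python3 - <<'E'
from h import *
togo([.4665,.2992,.1373])
crop("side",172,130,36,"s14.png",8)
E
```

```text
clock: 21.7
ee_pos: [0.4649, 0.3029, 0.1598]
tcp_rot: [-3.139, -0.004, 1.574]
ft_force: [0.3, 0.3, -2.7]
finger_gap: 0.024
t 21.7 tcp [0.4649 0.3029 0.1598] [-3.1394 -0.0042  1.5737] F [ 0.3  0.3 -2.7] gap 0.024
shift [-0.0038  0.0016  0.0224] turn [-0.0022 -0.0042  0.0029]
```

View pics/s14.png

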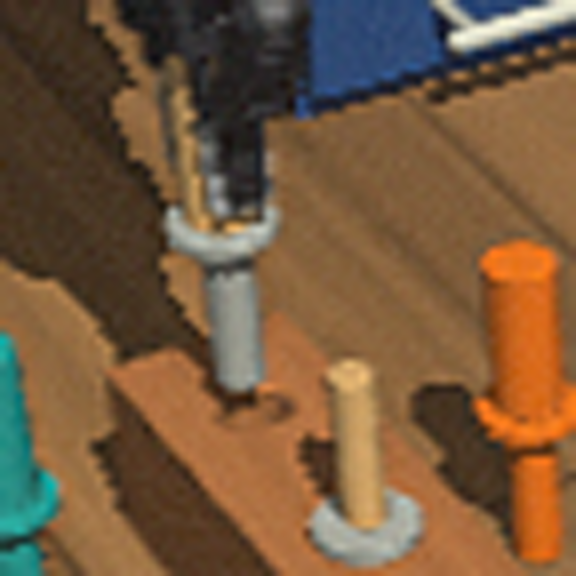

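```bash
python3 -m creep '[[0.015,-0.002,0.001,0,0,0,0],[0.015,-0.0038,0.0016,0,-0.002,-0.004,0.003],[0.015,-0.0038,0.0016,0,-0.002,-0.004,0.003],[0.015,-0.0038,0.0016,0,-0.002,-0.004,0.003],[0.015,-0.0038,0.0016,0,-0.002,-0.004,0.003],[0.015,-0.0038,0.0016,0.002,-0.002,-0.004,0.003],[0.015,-0.0038,0.0016,0.004,-0.002,-0.004,0.003],[0.015,-0.0038,0.0016,0.005,-0.002,-0.004,0.003]]'
python3 - <<'E'
from h import *
togo([.4665,.2992,.1373])
crop("side",172,130,36,"s15.png",8)
E
```

```text
clock: 22.75
ee_pos: [0.4646, 0.2982, 0.1516]
tcp_rot: [-3.137, 0.002, 1.571]
ft_force: [0.6, 1.0, -1.6]
finger_gap: 0.0244
t 22.75 tcp [0.4646 0.2982 0.1516] [-3.1367e+00  2.1000e-03  1.5707e+00] F [ 0.6  1.  -1.6] gap 0.0244
shift [0.001  0.002  0.0143] turn [-0.0049  0.0021 -0.0001]
```

View pics/s15.png

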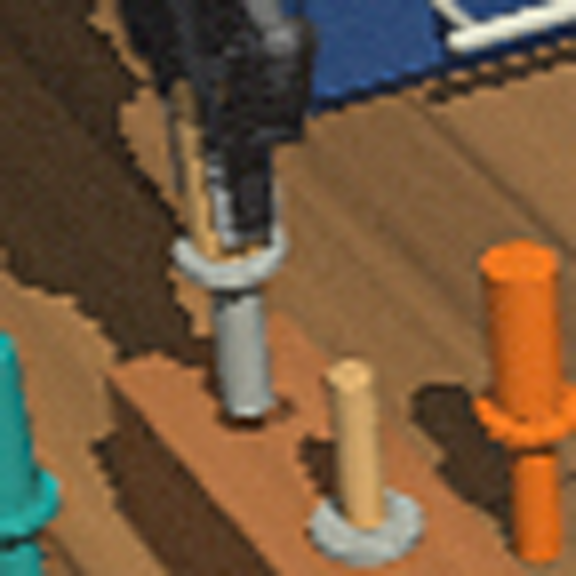

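```bash
python3 -m creep '[[0.015,0,0.001,0,-0.002,0.001,0],[0.015,0,0.002,0,-0.004,0.002,0],[0.015,0,0.002,0,-0.004,0.002,0],[0.015,0,0.002,0.001,-0.004,0.002,0],[0.015,0,0.002,0.003,-0.004,0.002,0],[0.015,0,0.002,0.005,-0.004,0.002,0],[0.015,0,0.002,0.007,-0.004,0.002,0],[0.015,0,0.002,0.0085,-0.004,0.002,0]]'
python3 - <<'E'
from h import *
togo([.4665,.2992,.1373])
crop("side",172,130,36,"s16.png",8)
E
```

```text
clock: 23.8
ee_pos: [0.4664, 0.2981, 0.1427]
tcp_rot: [-3.14, 0.0, 1.571]
ft_force: [-0.5, -1.8, -2.3]
finger_gap: 0.0239
t 23.8 tcp [0.4664 0.2981 0.1427] [-3.1403e+00  3.0000e-04  1.5707e+00] F [-0.5 -1.8 -2.3] gap 0.0239
shift [0.0011 0.0001 0.0054] turn [-0.0013  0.0003 -0.0001]
```

View pics/s16.png

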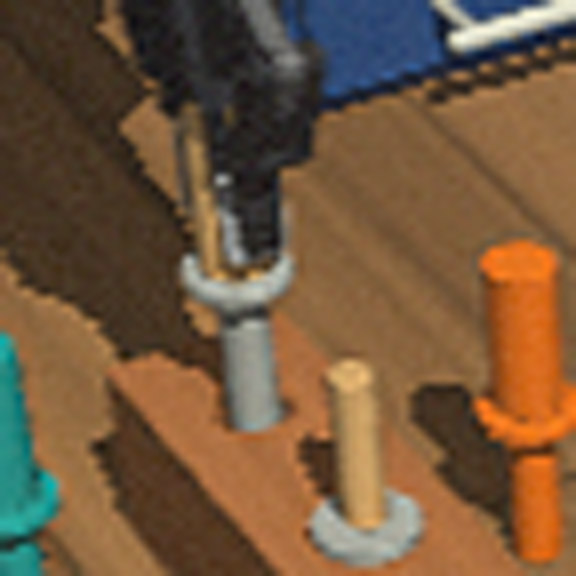

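In the hole, no contact force. Continuing down (with +1 mm y), to about 6 mm above seating.

```bash
python3 -m creep '[[0.015,0.001,0,0.004,0,0,0],[0.015,0.001,0,0.010,0,0,0],[0.015,0.001,0,0.017,0,0,0],[0.015,0.001,0,0.024,0,0,0],[0.015,0.001,0,0.031,0,0,0],[0.015,0.001,0,0.038,0,0,0],[0.015,0.001,0,0.044,0,0,0],[0.015,0.001,0,0.048,0,0,0]]'
python3 - <<'E'
from h import *
togo([.4665,.2992,.0873])
E
```

```text
clock: 24.85
ee_pos: [0.4661, 0.2989, 0.0941]
tcp_rot: [-3.14, 0.001, 1.571]
ft_force: [0.7, -0.2, -3.0]
finger_gap: 0.0237
t 24.85 tcp [0.4661 0.2989 0.0941] [-3.1397e+00  6.0000e-04  1.5708e+00] F [ 0.7 -0.2 -3. ] gap 0.0237
shift [0.0003 0.0004 0.0068] turn [-0.0019  0.0006 -0.    ]
```

```bash
python3 -m creep '[[0.015,0.0003,0,0.001,0,0,0],[0.015,0.0003,0,0.002,0,0,0],[0.015,0.0003,0,0.003,0,0,0],[0.015,0.0003,0,0.004,0,0,0],[0.015,0.0003,0,0.005,0,0,0],[0.015,0.0003,0,0.006,0,0,0],[0.015,0.0003,0,0.0065,0,0,0],[0.015,0.0003,0,0.007,0,0,0]]'
python3 - <<'E'
from h import *
togo([.4665,.2992,.0873])
crop("side",172,130,36,"s17.png",8)
E
```

```text
clock: 25.85
ee_pos: [0.466, 0.2992, 0.0874]
tcp_rot: [-3.14, 0.001, 1.571]
ft_force: [-1.7, -0.7, 2.3]
finger_gap: 0.024
t 25.85 tcp [0.466  0.2992 0.0874] [-3.1396e+00  7.0000e-04  1.5707e+00] F [-1.7 -0.7  2.3] gap 0.024
shift [-0.      0.0005  0.0001] turn [-0.002   0.0007 -0.0001]
```

View pics/s17.png

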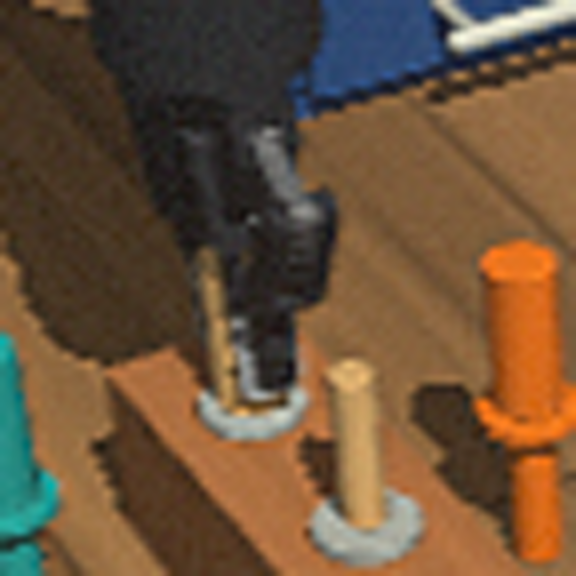

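Collar is on the wood, load has reversed (−3 → +2.3 N). Releasing.

```bash
python3 -m creep '[[0.03,0,0,0,0,0,0],[0.04,0,0,0,0,0,0],[0.05,0,0,0,0,0,0],[0.06,0,0,0,0,0,0],[0.07,0,0,0,0,0,0],[0.07,0,0,0,0,0,0],[0.07,0,0,0,0,0,0],[0.07,0,0,0,0,0,0]]' && python3 -m creep '[[0.07,0,0,-0.01,0,0,0],[0.07,0,0,-0.025,0,0,0],[0.07,0,0,-0.045,0,0,0],[0.07,0,0,-0.065,0,0,0],[0.07,0,0,-0.085,0,0,0],[0.07,0,0,-0.105,0,0,0],[0.07,0,0,-0.125,0,0,0],[0.07,0,0,-0.14,0,0,0]]'
python3 - <<'E'
from h import *
togo([.25,.5,.23])
cv2.imwrite("pics/s18f.png",bot.grab_frame("side")[:,:,::-1])
crop("side",172,150,36,"s18.png",8)
E
```

```text
clock: 26.9
ee_pos: [0.466, 0.2992, 0.0874]
tcp_rot: [-3.14, 0.001, 1.571]
ft_force: [-0.9, 0.3, -1.2]
finger_gap: 0.07
clock: 27.9
ee_pos: [0.4669, 0.2996, 0.2298]
tcp_rot: [3.141, -0.0, 1.571]
ft_force: [-0.6, 0.6, -0.3]
finger_gap: 0.0698
t 27.9 tcp [0.4669 0.2996 0.2298] [ 3.1412e+00 -4.0000e-04  1.5707e+00] F [-0.6  0.6 -0.3] gap 0.0698
shift [ 2.004e-01 -2.169e-01 -2.000e-04] turn [ 0.0004 -0.0004 -0.0001]
```

View pics/s18.png

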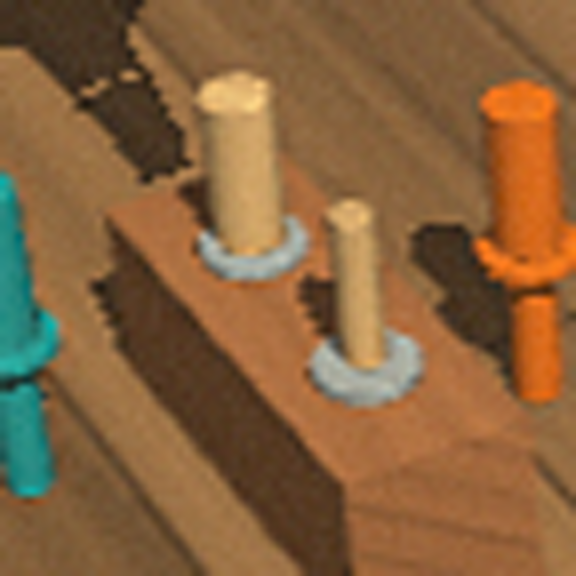

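View pics/s18f.png

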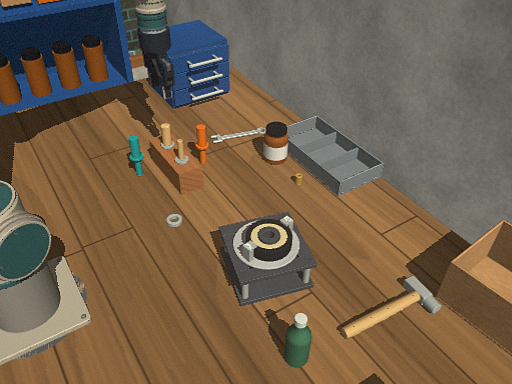

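```bash
python3 -c "
from bench import bot
print(bot.finish_job(), bot.get_obs()['clock'])"
```

```text
the job is handed in; nothing more can be done
the job is handed in; nothing more can be done
```

The worn bush is pressed out of the hub and the thick-handled drift is back in its rack hole, collar on the wood. The job was handed in at about 28 s of the 72 s allowed.

- **Finding the bore:** I touched the hub's top face twice before getting in, at about 12 N and 15 N, well under the 40 N limit. The side view had misled me: the hub's front wall shows in it and shifted my fit by about 3 mm. Once corrected, the drift went in without contact.
- **Pressing:** I pressed at 8–12 mm/s, with about 10–12 N at the end of each step, until the tip was at about 75 mm. That puts the bush near 0.0386 m on its scale, past the 0.030 m needed and short of the stop at 0.042 m.
- **Last checks:**
  - The side view shows an empty bore. The top view shows the brass lying well below it.
  - The drift seated at the same gripper height at which I took it (0.0874 m against 0.0873 m), so it did not slip in the grip and the depth figure holds.
  - The drift's handle and collar look as they did at the start.
  - The punch and the rest of the bench look unmoved in the last side picture.
  - The gripper is open and clear of everything.
- **Limits of the checks:** the bush cannot be seen from below, so its depth comes from the tip height. During pressing, some overlay pictures put the collar 2–4 mm higher than predicted. The reseating height did not bear that out.

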